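# Unstack the courier's sample boxes into their intake trays

### The job

The courier has left four sample boxes stacked criss-cross on the reception bench. Take the stack apart and set each box down, not dropped, flat in the tray of its lid's colour, lengthwise along the tray. Keep the boxes level with the lids up, and leave the rack of swab tubes where it stands.

Things in the scene. Friction and masses are not known exactly. Their poses are not given: they have to be found in the camera images.
- box_red: sample box with a red lid: a closed oblong box 132 long (its x) x 58 wide (its y) x 42 mm high (z up), white body, red top 16 mm, white writing fields on the lid; flat sides, flat top and underside, about 0.15 to 0.31 kg. Origin: centre of the underside. At the start it lies on the bench in the bottom tier of the one stack, parallel to the other bottom box with a gap of about 34 mm between them
- box_blue: sample box with a blue lid: a closed oblong box 132 long (its x) x 58 wide (its y) x 42 mm high (z up), white body, blue top 16 mm, white writing fields on the lid; flat sides, flat top and underside, about 0.15 to 0.31 kg. Origin: centre of the underside. At the start it lies on the bench in the bottom tier of the one stack, parallel to the other bottom box with a gap of about 34 mm between them
- box_yellow: sample box with a yellow lid: a closed oblong box 132 long (its x) x 58 wide (its y) x 42 mm high (z up), white body, yellow top 16 mm, white writing fields on the lid; flat sides, flat top and underside, about 0.15 to 0.31 kg. Origin: centre of the underside. At the start it lies across the two bottom boxes as the second tier, underside 42 mm above the bench
- box_green: sample box with a green lid: a closed oblong box 132 long (its x) x 58 wide (its y) x 42 mm high (z up), white body, green top 16 mm, white writing fields on the lid; flat sides, flat top and underside, about 0.15 to 0.31 kg. Origin: centre of the underside. At the start it lies crosswise on the middle of the yellow-lidded box as the top tier, underside 84 mm above the bench
- tray_red: shallow open red intake tray, fixed to the bench, 166 long (its x) x 92 wide (its y) x 14 mm high; walls 4 mm, so 158 x 84 mm inside; floor 4 mm thick, its upper face 4 mm above the origin. Origin: centre of the underside, on the bench; x along its long side. It stands among the other three trays, empty
- tray_blue: shallow open blue intake tray, fixed to the bench, 166 long (its x) x 92 wide (its y) x 14 mm high; walls 4 mm, so 158 x 84 mm inside; floor 4 mm thick, its upper face 4 mm above the origin. Origin: centre of the underside, on the bench; x along its long side. It stands among the other three trays, empty
- tray_yellow: shallow open yellow intake tray, fixed to the bench, 166 long (its x) x 92 wide (its y) x 14 mm high; walls 4 mm, so 158 x 84 mm inside; floor 4 mm thick, its upper face 4 mm above the origin. Origin: centre of the underside, on the bench; x along its long side. It stands among the other three trays, empty
- tray_green: shallow open green intake tray, fixed to the bench, 166 long (its x) x 92 wide (its y) x 14 mm high; walls 4 mm, so 158 x 84 mm inside; floor 4 mm thick, its upper face 4 mm above the origin. Origin: centre of the underside, on the bench; x along its long side. It stands among the other three trays, empty
- tube_rack: white rack of capped swab tubes (red and blue caps), loose, 86 (its x) x 128 (its y) mm, 84 mm high to the caps, about 0.5 kg; origin: centre of the underside. It stands beyond the stack, is not part of the job and must stay where it is
Not all that is in view belongs to the job. There is more than one size of the tray_red; the job needs the larger.

How it is judged:
By the outcome, as a careful person would: the job done as asked, in the order asked, and still so for the second after the job is handed in, with the robot touching nothing.
It also fails if it takes over 107 s, if anything falls off the work surface, if the arm or the gripper's body presses on something with over 40 N, if the wrist force passes 120 N, or if a joint passes its speed limit or range.

### The arm

A 7-joint arm with a two-finger parallel gripper is mounted at the origin on the work surface. World frame = base frame: x ahead of the robot, y to its left, z up, the work surface at z = 0. Lengths are in m, angles in rad, forces in N, time in s.
With the tool pointing down it reaches from about 0.4 to 0.85 m from the base axis. Payload 10.4 kg.
Tool frame: the origin (TCP) lies midway between the tips of the shut fingers; the grasp point (between the pads) lies 19 mm behind it (robot.grip_depth is the distance from the TCP to the grasp point, in m); z points along the fingers, y is the direction in which the jaws open and shut (so a half turn about z gives the same grasp; the last joint's range is limited). The gripper opens to 87 mm and grips with 3 to 60 N. Pads are 19 mm wide; open, the fingers measure 117 mm over their backs; the gripper's body (75 mm by 190 mm) begins 51 mm behind the grasp point.
Start: joints at [-1.31, 0.332, -0.065, 1.46, 0.022, 1.35, -0.088], TCP at [0.175, 0.6, 0.223] pointing down, gripper open.
Joint ranges: [-2.6, 2.6], [-0.5, 2.12], [-1.47, 1.34], [0.16, 2.42], [-1.27, 4.41], [0.06, 2.06], [-2.6, 2.6]. Speed limits (rad/s): [2.22, 2.22, 2.79, 2.79, 3.14, 3.14, 3.14].

### API

Orientations are given as a rotation vector (axis times angle).
In Python, from station import get_state, imaging, robot gives the robot as it stands.
- The arm moves only by the shell command python3 -m creep 'ROWS' [FORCE]. ROWS is JSON, a list that holds one entry, the list of rows, each a list of 7 numbers: the shift along the tool's x, y, z in cm, then the turn, a rotation vector about the tool's x, y, z in rad, then the opening, from -1 (shut) to 1 (fully open). A call has 1 to 5 rows; each row is the pose to reach, as a shift and turn from the pose measured when the call began, along the tool's axes at that moment; what a row does not reach only later rows make up. A row lasts 1/10 s, in which the tool goes at most 50 mm and 8.59 degrees, less where a joint would pass 70% of its speed; a pose out of reach is approached as far as the arm can. A call with a gripper value outside its range is refused whole. The fingers move at their own pace and stop on an object; FORCE is the grip in N (left out, the last holds). Time passes only in rows, so rows that repeat a pose let the fingers close. It gives the time, the measured TCP pose, the force and the opening at its end, in the units of the state.
- get_state(): the state, without advancing time (a new reading comes with each control period).
- imaging.camera(name): name is "side" or "top"; returns a dict with "img" (384x512x3 uint8, blue, green, red), "K" (3x3 intrinsics, pixels), "world_to_cam" (4x4, takes a point from world to camera coordinates). Camera axes: x right, y up, looking along -z (the intrinsics and any distortion apply to the point x, -y, -z); pixel columns grow to the right and rows downward; lengths in m; the calibration is good to about 2 mm. A picture is of the moment at which its call begins. There is no depth.
- robot.sign_off(): hands the job in, once; it reports no verdict.
The state is a dict: "t": time; "qpos": joint angles; "joint_velocities": joint speeds; "tau": joint torques, N m; "position": TCP position; "ee_rot": TCP orientation; "force": force on the tool from outside, world axes, zero at the start; "ft_torque": the same for the moment, N m; "gripper_width": opening from 0.0 (shut) to 1.0 (fully open).
Only numpy, scipy, OpenCV 4.12 (cv2) and the standard library are available. Lean on these libraries where they do the work, as an engineer would, in place of code of your own. Each camera call takes 0.05 s, during which the arm holds its last target.

## Working session

There is one attempt and no reset: what is moved stays moved. The work goes in short steps, Python scripts to look and compute and a shell command to move; the robot and the scene stay as the last step left them, time stands still between calls to the robot, and variables do not carry over. Pictures are saved under pics/ and viewed, and the job is handed in when it is done.

```bash
ls; mkdir -p pics; python3 - <<'E'
from station import get_state, imaging, robot
import cv2
print(get_state())
for n in("side","top"):
    c=imaging.camera(n); cv2.imwrite(f"pics/{n}0.png",c["img"]); print(c["K"],c["world_to_cam"],[k for k in c])
E
```

```text
pics
{'t': 0.0, 'qpos': array([-1.30959519,  0.33285613, -0.06470917,  1.46094704,  0.02158787,
        1.34989013, -0.08852857]), 'joint_velocities': array([-0.00104411,  0.00072207,  0.00106979, -0.00203143, -0.00074817,
        0.00046783, -0.00211794]), 'tau': array([ 1.77066886e-04, -6.23243308e+01,  2.48804240e-02, -3.89903712e+01,
       -6.14194083e-02,  3.94167029e-02,  1.33797616e-04]), 'position': array([0.17489208, 0.59962771, 0.22176105]), 'ee_rot': array([-4.44280405e-01, -3.10986852e+00,  2.19555565e-03]), 'force': array([0.00153901, 0.24286326, 0.02780224]), 'ft_torque': array([-0.02093199,  0.04235097, -0.01292937]), 'gripper_width': 1.0022118374973898}
[[419.75561139   0.         256.59583387]
 [  0.         419.75561139 193.97400808]
 [  0.           0.           1.        ]] [[-0.9934467  -0.11355621 -0.01298598  0.49360226]
 [ 0.07889466 -0.76350857  0.64096045 -0.09500591]
 [-0.08269994  0.63573552  0.76746405 -1.05607243]
 [ 0.          0.          0.          1.        ]] ['img', 'K', 'world_to_cam']
[[408.89025515   0.         258.2102063 ]
 [  0.         408.89025515 191.22849316]
 [  0.           0.           1.        ]] [[-0.00811051 -0.99993137 -0.0084537   0.02368973]
 [ 0.98087536 -0.00959946  0.19440004 -0.49195544]
 [-0.19446785 -0.00671534  0.98088591 -1.03329177]
 [ 0.          0.          0.          1.        ]] ['img', 'K', 'world_to_cam']
```

View pics/side0.png

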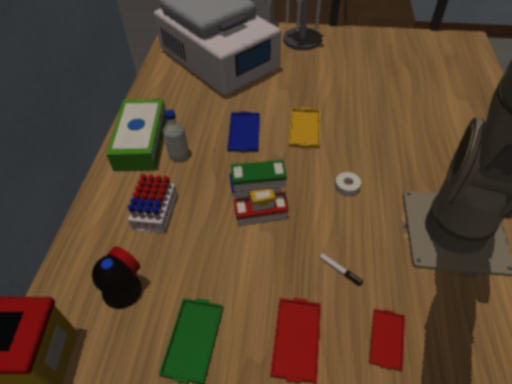

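View pics/top0.png

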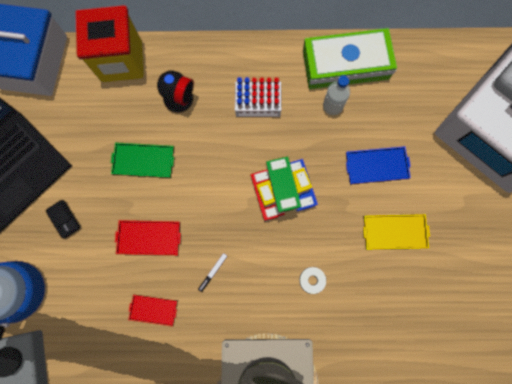

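The side picture shows the stack at about (260,190), with the blue and yellow trays above it at (244,131) and (305,127). The green tray is below it at (192,340) and the larger red tray at (298,340); a smaller red decoy is at (387,338). In the top picture the stack is at (284,188), green on top, with red to the left and blue to the right underneath.

```bash
cat > h.py <<'E'
import numpy as np, cv2
from station import get_state, imaging, robot
from scipy.spatial.transform import Rotation as R
def back(c,uv,z):
    uv=np.atleast_2d(np.array(uv,float)); K=c["K"];T=c["world_to_cam"]
    d=np.c_[(uv[:,0]-K[0,2])/K[0,0],-(uv[:,1]-K[1,2])/K[1,1],-np.ones(len(uv))]
    o=-T[:3,:3].T@T[:3,3]; w=d@T[:3,:3]
    return o+w*((z-o[2])/w[:,2])[:,None]
def proj(c,P):
    P=np.atleast_2d(np.array(P,float)); p=P@c["world_to_cam"][:3,:3].T+c["world_to_cam"][:3,3]
    K=c["K"]; return np.c_[K[0,2]+K[0,0]*p[:,0]/-p[:,2],K[1,2]+K[1,1]*-p[:,1]/-p[:,2]]
HUE={'red':[(0,8),(172,180)],'green':[(50,80)],'blue':[(105,130)],'yellow':[(22,32)]}
def mask(img,col,s=110,v=50):
    h=cv2.cvtColor(img,cv2.COLOR_BGR2HSV); m=np.zeros(h.shape[:2],np.uint8)
    for a,b in HUE[col]: m|=cv2.inRange(h,(a,s,v),(b,255,255))
    return m
def rect(c,cnt,z):
    p=back(c,cnt.reshape(-1,2),z)[:,:2]*1000
    (x,y),(w,h),a=cv2.minAreaRect(p.astype(np.float32))
    if h>w: w,h,a=h,w,a+90
    return np.round([x,y,w,h,(a+90)%180-90],1)
E
python3 - <<'E'
from h import *
for n in("side","top"):
    c=imaging.camera(n)
    for col in HUE:
        m=mask(c["img"],col)
        cs,_=cv2.findContours(m,0,cv2.CHAIN_APPROX_NONE)
        for k in cs:
            if cv2.contourArea(k)>250:
                print(n,col,cv2.boundingRect(k),cv2.contourArea(k),'z.014',rect(c,k,.012),'z.126',rect(c,k,.126))
    i=c["img"]; x,y=((210,140) if n=="side" else (230,140))
    cv2.imwrite(f"pics/{n}1z.png",cv2.resize(i[y:y+100,x:x+110],None,fx=6,fy=6,interpolation=cv2.INTER_CUBIC))
E
```

```text
side red (369, 309, 36, 62) 1769.0 z.014 [189.2 296.5 126.2  66.5  81.8] z.126 [218.3 343.7 109.6  57.7  81.8]
side red (270, 297, 51, 86) 3517.0 z.014 [376.5 315.7 178.8  92.9  88.2] z.126 [381.  360.4 155.3  80.6  88.2]
side red (0, 296, 54, 78) 2402.0 z.014 [975.6 371.  166.3 122.5 -84.8] z.126 [901.2 408.4 144.4 106.4 -84.8]
side red (108, 246, 32, 25) 320.0 z.014 [794.9 167.1  92.5  31.4 -27.1] z.126 [744.3 231.3  80.3  27.3 -27.1]
side red (234, 192, 54, 28) 559.5 z.014 [489.3 -25.9 137.5  71.2  15.9] z.126 [478.9  63.7 119.4  61.9  15.9]
side red (133, 174, 36, 28) 641.5 z.014 [793.8 -57.4  91.2  86.6 -89.7] z.126 [743.3  36.4  79.2  75.2 -89.7]
side green (160, 299, 62, 85) 3309.0 z.014 [593.  341.6 174.1  90.4  86.2] z.126 [569.  382.8 151.2  78.5  86.2]
side green (232, 161, 54, 21) 526.5 z.014 [ 510.4 -147.2  147.4   64.6   13. ] z.126 [497.2 -41.6 128.   56.1  13. ]
side blue (128, 198, 33, 15) 280.0 z.014 [795.3   5.9  80.9  42.2   0.8] z.126 [744.6  91.3  70.3  36.7   0.8]
side blue (228, 112, 31, 39) 1020.0 z.014 [ 572.6 -312.5  174.7   88.9  -85.1] z.126 [ 551.2 -185.
[... 887 characters left out ...]
9 101.2   6.6]
top blue (347, 147, 63, 37) 1838.0 z.014 [ 571.  -311.8  173.5   90.3  -85.2] z.126 [ 540.9 -278.2  155.5   80.9  -85.2]
top blue (0, 4, 51, 76) 2792.5 z.014 [961.2 733.9 231.6 160.9  -8.6] z.126 [890.6 658.9 207.5 144.2  -8.6]
top yellow (363, 214, 68, 36) 2176.5 z.014 [ 386.3 -348.8  178.8   93.7   89.5] z.126 [ 375.4 -311.4  160.2   83.9   89.5]
top yellow (257, 180, 18, 26) 259.0 z.014 [495.3  -2.8  64.4  37.4  17.6] z.126 [473.1  -1.3  57.7  33.5  17.6]
top yellow (293, 168, 19, 25) 285.5 z.014 [530.2 -99.5  63.6  42.3  18.3] z.126 [504.4 -87.9  57.   37.9  18.3]
top yellow (84, 19, 60, 63) 1406.5 z.014 [902.3 408.2 194.2 163.4 -44.2] z.126 [837.8 367.  174.  146.4 -44.2]
```

View pics/side1z.png

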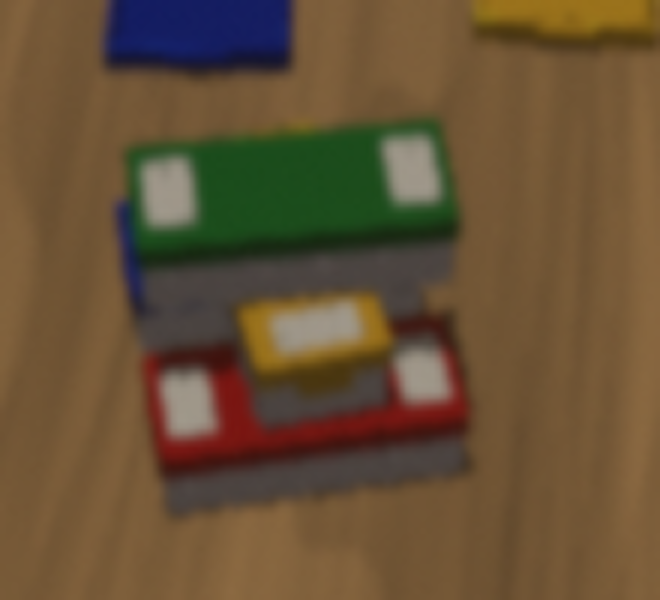

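View pics/top1z.png

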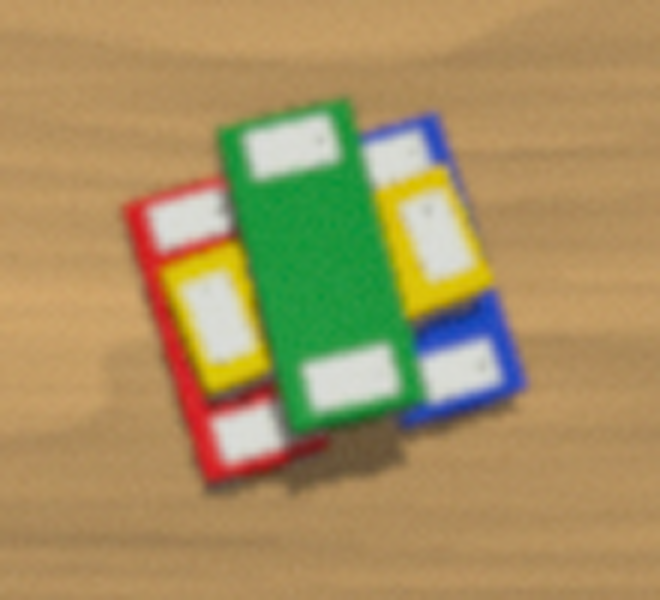

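The two cameras agree to about 2 mm. The trays' long axes run along world y, and the green lid measures 132 x 57 mm at z = 126 mm, centred near (496, -42) with a yaw of 13°. I'll write a planner that converts a world target into tool-frame shifts.

```bash
cat > plan.py <<'E'
import sys
from h import *
def plan(x,y,z,yaw):  # mm, jaw yaw deg
    s=get_state(); p=s["position"]*1000; Rc=R.from_rotvec(s["ee_rot"]).as_matrix()
    j=np.radians(yaw); Y=np.array([np.cos(j),np.sin(j),0]); Z=np.array([0,0,-1.]); X=np.cross(Y,Z)
    Rt=np.c_[X,Y,Z]
    sh=Rc.T@(np.array([x,y,z])-p)/10; rv=R.from_matrix(Rc.T@Rt).as_rotvec()
    cy=np.degrees(np.arctan2(Rc[1,1],Rc[0,1]))
    print("t%.1f"%s["t"],"pos",p.round(1),"jaw %.1f"%cy,"tilt %.2f"%np.degrees(np.arccos(-Rc[2,2])),"F",s["force"].round(1),"w %.1f"%(s["gripper_width"]*87),"j",s["qpos"].round(2))
    print("dist %.1f cm turn %.1f"%(np.linalg.norm(sh),np.degrees(np.linalg.norm(rv))),"ROW",sh.round(2).tolist(),rv.round(3).tolist())
a=[float(v) for v in sys.argv[1:]]
for i in range(0,len(a),4): plan(*a[i:i+4])
E
python3 plan.py 496 -42 200 -77
```

```text
t0.2 pos [174.9 599.8 222.1] jaw 73.7 tilt 0.05 F [0.5 1.  0.5] w 86.9 j [-1.31  0.33 -0.06  1.46  0.02  1.35 -0.09]
dist 71.8 cm turn 150.7 ROW [-48.79, -52.62, 2.25] [-0.0, 0.001, 2.631]
```

```bash
python3 -m creep '[[[-48.8,-52.6,2.2,0,0,2.63,1],[-48.8,-52.6,2.2,0,0,2.63,1],[-48.8,-52.6,2.2,0,0,2.63,1],[-48.8,-52.6,2.2,0,0,2.63,1],[-48.8,-52.6,2.2,0,0,2.63,1]]]' 35; python3 plan.py 496 -42 200 -77
```

```text
t: 0.7
position: [0.2874, 0.3746, 0.2147]
ee_rot: [1.561, 2.726, 0.0]
force: [1.0, -0.4, -1.0]
gripper_width: 0.994
t0.7 pos [287.4 374.6 214.7] jaw 30.4 tilt 0.01 F [ 1.  -0.4 -1. ] w 86.5 j [-1.13 -0.    0.12  1.87  0.    1.28 -0.48]
dist 46.6 cm turn 107.4 ROW [-46.49, -3.1, 1.47] [0.0, -0.0, 1.875]
```

```bash
python3 -m creep '[[[-46.5,-3.1,1.5,0,0,1.875,1],[-46.5,-3.1,1.5,0,0,1.875,1],[-46.5,-3.1,1.5,0,0,1.875,1],[-46.5,-3.1,1.5,0,0,1.875,1],[-46.5,-3.1,1.5,0,0,1.875,1]]]'; python3 plan.py 496 -42 200 -77
```

```text
t: 1.2
position: [0.3989, 0.1511, 0.2069]
ee_rot: [-2.451, -1.965, -0.001]
force: [0.2, 1.0, 0.3]
gripper_width: 1.003
t1.2 pos [398.9 151.1 206.9] jaw -12.5 tilt 0.05 F [0.2 1.  0.3] w 87.2 j [-0.86 -0.13  0.36  1.99  0.05  1.27 -0.73]
dist 21.6 cm turn 64.5 ROW [-16.74, 13.67, 0.68] [-0.0, -0.001, 1.125]
```

```bash
python3 -m creep '[[[-16.7,13.7,0.7,0,0,1.125,1],[-16.7,13.7,0.7,0,0,1.125,1],[-16.7,13.7,0.7,0,0,1.125,1],[-16.7,13.7,0.7,0,0,1.125,1],[-16.7,13.7,0.7,0,0,1.125,1]]]'; python3 plan.py 496 -42 180 -77
```

```text
t: 1.7
position: [0.4973, -0.0468, 0.2]
ee_rot: [3.002, 0.922, 0.002]
force: [0.2, 0.6, -0.1]
gripper_width: 1.001
t1.7 pos [497.3 -46.8 200. ] jaw -55.8 tilt 0.10 F [ 0.2  0.6 -0.1] w 87.1 j [-0.61  0.06  0.64  1.85 -0.03  1.25 -0.93]
dist 2.1 cm turn 21.2 ROW [0.16, -0.47, 2.0] [0.002, -0.001, 0.369]
```

```bash
python3 -m creep '[[[0.2,-0.5,1,0,0,0.37,1],[0.2,-0.5,2,0,0,0.37,1],[0.2,-0.5,2,0,0,0.37,1],[0.2,-0.5,2,0,0,0.37,1],[0.2,-0.5,2,0,0,0.37,1]]]'; python3 plan.py 496 -42 100 -77
```

```text
t: 2.2
position: [0.4962, -0.0415, 0.1801]
ee_rot: [3.12, 0.359, 0.002]
force: [0.2, 0.7, -0.3]
gripper_width: 1.001
t2.2 pos [496.2 -41.5 180.1] jaw -76.9 tilt 0.10 F [ 0.2  0.7 -0.3] w 87.1 j [-0.63  0.07  0.65  1.88 -0.05  1.2  -1.3 ]
dist 8.0 cm turn 0.2 ROW [-0.04, 0.04, 8.01] [0.001, -0.001, 0.002]
```

```bash
python3 - <<'E'
from h import *
for n in("side","top"):
    c=imaging.camera(n); x,y=((190,110) if n=="side" else (200,110))
    cv2.imwrite(f"pics/{n}2z.png",cv2.resize(c["img"][y:y+130,x:x+160],None,fx=4,fy=4,interpolation=cv2.INTER_CUBIC))
E
```

```text
(no output)
```

View pics/side2z.png

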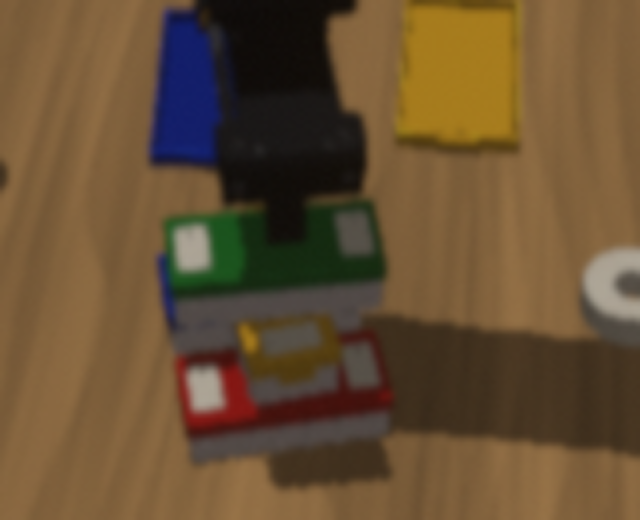

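View pics/top2z.png

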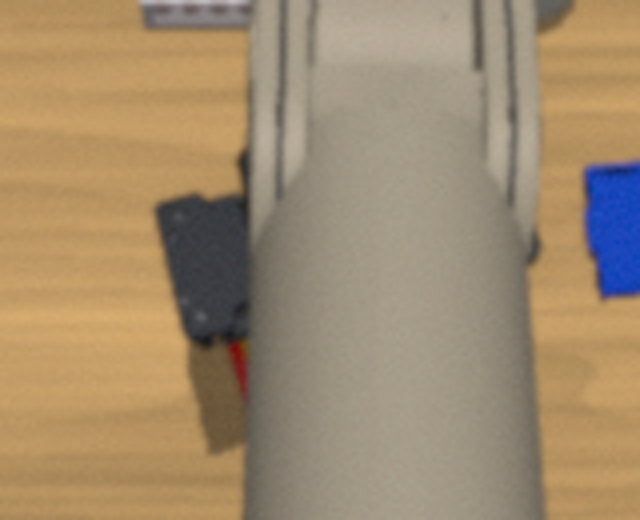

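The side view shows the open fingers straddling the middle of the green lid, with the near finger at about (285,225) in the zoom. The arm hides the stack in the top view. I'll descend and grip.

```bash
python3 -m creep '[[[0,0,3,0,0,0,1],[0,0,5,0,0,0,1],[0,0,7,0,0,0,1],[0,0,8,0,0,0,1],[0,0,8,0,0,0,1]]]'; python3 plan.py 496 -42 100 -77;python3 -m creep '[[[0,0,0,0,0,0,0.5],[0,0,0,0,0,0,0.2],[0,0,0,0,0,0,0],[0,0,0,0,0,0,-0.5],[0,0,0,0,0,0,-1]]]' 35
```

```text
t: 2.8
position: [0.4957, -0.0416, 0.0994]
ee_rot: [3.12, 0.359, -0.001]
force: [0.2, -0.2, 0.0]
gripper_width: 1.004
t2.8 pos [495.7 -41.6  99.4] jaw -76.9 tilt 0.09 F [ 0.2 -0.2  0. ] w 87.3 j [-0.6   0.18  0.65  1.97 -0.12  1.03 -1.24]
dist 0.1 cm turn 0.2 ROW [0.02, 0.04, -0.06] [0.001, 0.001, 0.002]
t: 3.3
position: [0.4961, -0.0417, 0.0998]
ee_rot: [3.119, 0.359, 0.001]
force: [0.3, -1.0, 2.6]
gripper_width: 0.66
```

```bash
python3 -m creep '[[[0,0,0,0,0,0,-1],[0,0,-1,0,0,0,-1],[0,0,-2.5,0,0,0,-1],[0,0,-4,0,0,0,-1],[0,0,-5,0,0,0,-1]]]' 35; python3 plan.py 593 342 160 -3.9
```

```text
t: 3.8
position: [0.4963, -0.0417, 0.1513]
ee_rot: [3.12, 0.359, 0.002]
force: [-0.0, 0.3, -2.0]
gripper_width: 0.665
t3.8 pos [496.3 -41.7 151.3] jaw -76.9 tilt 0.12 F [-0.   0.3 -2. ] w 57.8 j [-0.62  0.11  0.66  1.91 -0.07  1.14 -1.28]
dist 39.6 cm turn 73.0 ROW [18.13, -35.17, -0.91] [0.002, -0.0, -1.274]
```

```bash
python3 - <<'E'
from h import *
for n in("side",):
    c=imaging.camera(n); x,y=((190,110) if n=="side" else (200,110))
    cv2.imwrite(f"pics/{n}3z.png",cv2.resize(c["img"][y:y+130,x:x+160],None,fx=4,fy=4,interpolation=cv2.INTER_CUBIC))
E
```

```text
(no output)
```

View pics/side3z.png

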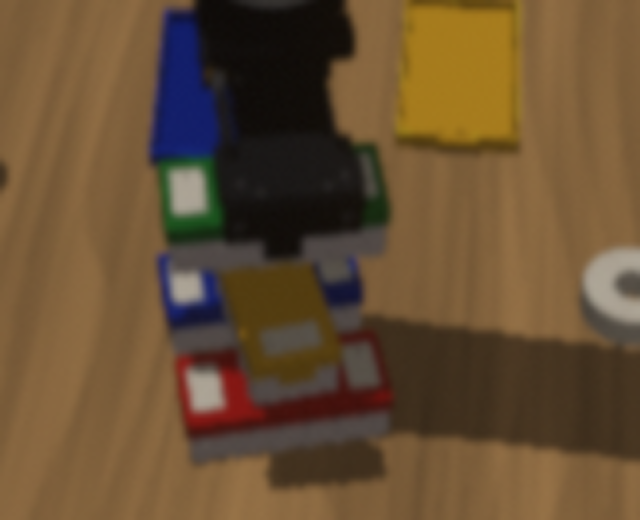

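The green box is lifted and level, and yellow is undisturbed across blue and red. I'll carry it to the green tray.

```bash
python3 -m creep '[[[1.4,-2.8,-1.5,0,0,-0.1,-1],[3.6,-7,-2,0,0,-0.25,-1],[5.8,-11.3,-2,0,0,-0.4,-1],[8,-15.5,-2,0,0,-0.54,-1],[9.8,-19,-2,0,0,-0.68,-1]]]'; python3 plan.py 593 342 140 -3.9
```

```text
t: 4.35
position: [0.5492, 0.1688, 0.1721]
ee_rot: [2.816, 1.389, 0.004]
force: [1.2, -0.7, -2.0]
gripper_width: 0.664
t4.3 pos [549.2 168.8 172.1] jaw -37.5 tilt 0.16 F [ 1.2 -0.7 -2. ] w 57.8 j [-0.77  0.26  0.46  1.69 -0.12  1.21 -0.93]
dist 18.2 cm turn 33.6 ROW [16.41, -7.07, 3.21] [0.003, -0.001, -0.586]
```

```bash
python3 -m creep '[[[4,-1.8,0.5,0,0,-0.14,-1],[8,-3.5,1.2,0,0,-0.28,-1],[12,-5.2,2.2,0,0,-0.42,-1],[15,-6.5,3,0,0,-0.54,-1],[16.4,-7.1,3.2,0,0,-0.586,-1]]]'; python3 plan.py 593 342 70 -3.9
```

```text
t: 4.85
position: [0.5912, 0.3459, 0.1377]
ee_rot: [2.287, 2.154, -0.001]
force: [-0.8, -0.7, -1.4]
gripper_width: 0.66
t4.8 pos [591.2 345.9 137.7] jaw -3.4 tilt 0.03 F [-0.8 -0.7 -1.4] w 57.4 j [-0.8   0.52  0.29  1.4  -0.15  1.24 -0.55]
dist 6.8 cm turn 0.5 ROW [-0.38, 0.21, 6.77] [-0.0, 0.0, 0.008]
```

```bash
python3 -m creep '[[[-0.4,0.2,2,0,0,0.008,-1],[-0.4,0.2,4.5,0,0,0.008,-1],[-0.4,0.2,6.8,0,0,0.008,-1],[-0.4,0.2,8.5,0,0,0.008,-1],[-0.4,0.2,8.7,0,0,0.008,-1]]]'; python3 plan.py 593 342 20 -3.9;  python3 - <<'E'
from h import *
for n in("side","top"):
    c=imaging.camera(n); x,y=((130,254) if n=="side" else (70,90))
    cv2.imwrite(f"pics/{n}4z.png",cv2.resize(c["img"][y:y+130,x:x+160],None,fx=4,fy=4,interpolation=cv2.INTER_CUBIC))
E
```

```text
t: 5.35
position: [0.5914, 0.341, 0.0478]
ee_rot: [-2.295, -2.145, 0.008]
force: [-0.4, -0.0, -2.1]
gripper_width: 0.666
t5.3 pos [591.4 341.   47.8] jaw -3.9 tilt 0.29 F [-0.4 -0.  -2.1] w 57.9 j [-0.79  0.61  0.28  1.48 -0.18  1.08 -0.54]
dist 2.8 cm turn 0.3 ROW [0.12, 0.17, 2.78] [-0.004, 0.003, 0.001]
```

View pics/side4z.png

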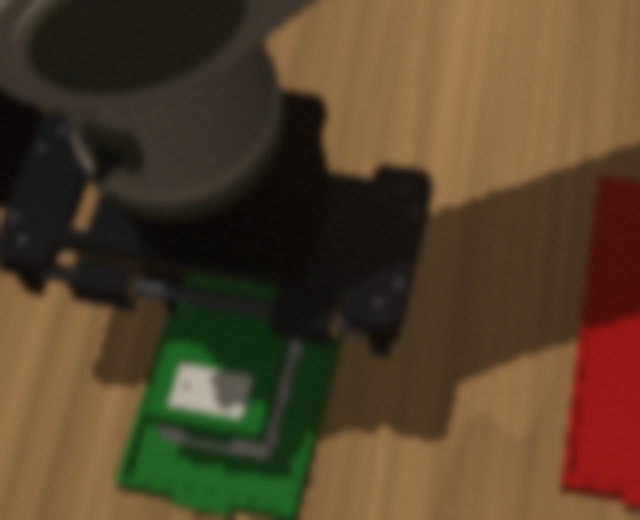

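View pics/top4z.png

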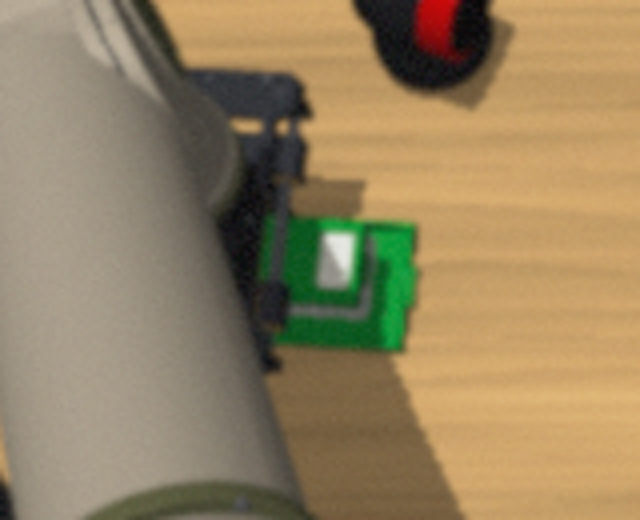

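The box hangs over the green tray, parallel to its walls. I'll set it down gently.

```bash
python3 -m creep '[[[0.1,0.15,1,0,0,0,-1],[0.1,0.15,1.8,0,0,0,-1],[0.1,0.15,2.3,0,0,0,-1],[0.1,0.15,2.4,0,0,0,-1],[0.1,0.15,2.4,0,0,0,-1]]]'; python3 plan.py 593 342 20 -3.9
```

```text
t: 5.95
position: [0.5944, 0.3425, 0.0265]
ee_rot: [2.295, 2.145, -0.002]
force: [-0.5, -0.7, -2.2]
gripper_width: 0.664
t6.0 pos [594.4 342.5  26.5] jaw -3.9 tilt 0.07 F [-0.5 -0.7 -2.2] w 57.8 j [-0.78  0.63  0.27  1.49 -0.19  1.05 -0.54]
dist 0.7 cm turn 0.1 ROW [-0.06, -0.14, 0.65] [-0.001, 0.001, 0.0]
```

```bash
python3 -m creep '[[[0,0,0.2,0,0,0,-1],[0,0,0.4,0,0,0,-1],[0,0,0.5,0,0,0,-1],[0,0,0.6,0,0,0,-1],[0,0,0.6,0,0,0,-1]]]'; python3 plan.py 593 342 20 -3.9
```

```text
t: 6.45
position: [0.5943, 0.3425, 0.0204]
ee_rot: [2.295, 2.145, -0.002]
force: [0.0, 0.2, -0.8]
gripper_width: 0.661
t6.5 pos [594.3 342.5  20.4] jaw -3.9 tilt 0.08 F [ 0.   0.2 -0.8] w 57.5 j [-0.78  0.64  0.27  1.49 -0.19  1.04 -0.53]
dist 0.1 cm turn 0.1 ROW [-0.06, -0.13, 0.04] [-0.001, 0.001, 0.0]
```

```bash
python3 -m creep '[[[0,0,0.1,0,0,0,-1],[0,0,0.1,0,0,0,-1],[0,0,0.1,0,0,0,-1]]]'; python3 plan.py 593 342 20 -3.9
```

```text
t: 6.75
position: [0.5945, 0.3426, 0.02]
ee_rot: [2.295, 2.145, -0.001]
force: [-2.4, -0.9, 4.6]
gripper_width: 0.662
t6.8 pos [594.5 342.6  20. ] jaw -3.9 tilt 0.05 F [-2.4 -0.9  4.6] w 57.6 j [-0.78  0.64  0.27  1.49 -0.19  1.04 -0.53]
dist 0.2 cm turn 0.1 ROW [-0.07, -0.14, -0.0] [-0.001, 0.001, 0.0]
```

Force is +4.6 N, so the box is seated. I'll open and lift.

```bash
python3 -m creep '[[[0,0,0,0,0,0,-0.1],[0,0,0,0,0,0,0.3],[0,0,0,0,0,0,0.7],[0,0,0,0,0,0,0.7],[0,0,0,0,0,0,0.7]]]'; python3 plan.py 593 342 20 -3.9; python3 -m creep '[[[0,0,-2,0,0,0,0.7],[0,0,-5,0,0,0,1],[0,0,-9,0,0,0,1],[0,0,-13,0,0,0,1],[0,0,-16,0,0,0,1]]]'; python3 plan.py 510 0 180 17
```

```text
t: 7.25
position: [0.5946, 0.3426, 0.0199]
ee_rot: [2.295, 2.145, -0.001]
force: [0.5, 0.5, 0.1]
gripper_width: 0.821
t7.2 pos [594.6 342.6  19.9] jaw -3.9 tilt 0.05 F [0.5 0.5 0.1] w 71.4 j [-0.78  0.64  0.27  1.49 -0.19  1.04 -0.53]
dist 0.2 cm turn 0.1 ROW [-0.07, -0.15, -0.01] [-0.0, 0.001, 0.0]
t: 7.75
position: [0.5952, 0.3429, 0.1829]
ee_rot: [2.295, 2.144, 0.003]
force: [0.2, -0.4, -0.4]
gripper_width: 0.996
t7.8 pos [595.2 342.9 182.9] jaw -3.9 tilt 0.10 F [ 0.2 -0.4 -0.4] w 86.7 j [-0.8   0.5   0.31  1.35 -0.15  1.32 -0.56]
dist 35.3 cm turn 20.9 ROW [-34.79, -6.17, 0.25] [0.002, -0.001, -0.365]
```

```bash
python3 - <<'E'
from h import *
for n in("side","top"):
    c=imaging.camera(n); cv2.imwrite(f"pics/{n}5.png",c["img"])
    for col,z in(("yellow",.084),("red",.042),("blue",.042),("green",.046)):
        m=mask(c["img"],col)
        cs,_=cv2.findContours(m,0,cv2.CHAIN_APPROX_NONE)
        for k in cs:
            x,y,w,h=cv2.boundingRect(k)
            if cv2.contourArea(k)>120: print(n,col,(x,y,w,h),rect(c,k,z))
E
```

```text
side yellow (0, 309, 76, 75) [861.1 410.3 141.4 116.  -83.7]
side red (369, 309, 36, 62) [197.  309.  121.8  64.3  81.9]
side red (270, 298, 51, 85) [378.  327.5 172.4  90.3  87.8]
side red (0, 296, 54, 78) [952.9 380.5 160.8 121.9 -83.8]
side red (234, 192, 54, 28) [486.8  -2.5 132.5  68.6  16.4]
side green (160, 340, 49, 44) [588.9 400.7  86.9  73.4  -3.9]
side green (175, 301, 21, 38) [609.  317.2  79.1  34.9  85.3]
top yellow (363, 214, 67, 36) [ 379.4 -324.9  166.2   87.5   89.5]
top yellow (258, 168, 54, 38) [498.3 -47.7 132.9  60.6 -69.6]
top yellow (84, 20, 60, 61) [860.8 382.2 176.3 151.4 -44.9]
top red (143, 221, 38, 35) [371.9 273.6  99.5  88.4  89.5]
top red (251, 168, 34, 53) [485.5  -4.5 134.3  59.5  16. ]
top red (173, 76, 20, 30) [784.5 232.7  84.4  43.5 -14.6]
top red (75, 5, 55, 54) [970.5 468.8 158.5 155.8   5.2]
top blue (0, 262, 44, 61) [242.4 625.3 151.  109.8   6.6]
top blue (293, 189, 24, 22) [ 468.  -102.6   58.3   44.2  -70.4]
top blue (347, 147, 63, 37) [ 563.  -303.   168.8   88.   -85.2]
top blue (342, 45, 17, 16) [ 8.936e+02 -2.454e+02  4.670e+01  4.580e+01 -8.000e-01]
top blue (0, 4, 51, 30) [1011.1  704.   156.    86.6   81.4]
top green (119, 143, 55, 35) [582.1 323.8 151.2  88.2  86. ]
```

View pics/side5.png

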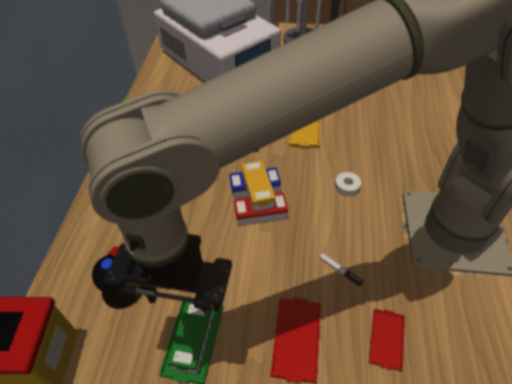

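View pics/top5.png

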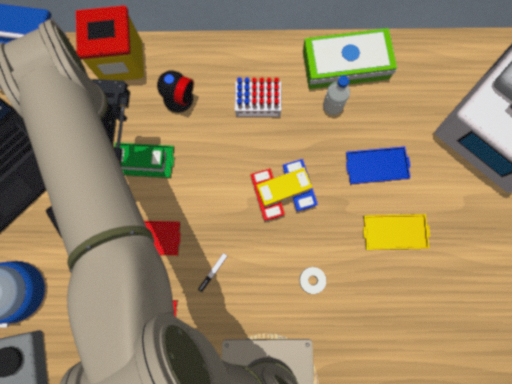

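Green sits in its tray. Yellow is at (498, -48) mm with its long axis at -69.6°, so jaw yaw is 20.4°. Red is at (485, -4) with yaw 16°.

```bash
python3 plan.py 498.5 -47.5 140 20.4
```

```text
t7.8 pos [596.8 343.8 185.4] jaw -3.9 tilt 0.42 F [-0.5  0.1  0.2] w 87.1 j [-0.8   0.49  0.31  1.34 -0.15  1.32 -0.56]
dist 40.6 cm turn 24.3 ROW [-39.72, -7.18, 4.33] [0.007, -0.003, -0.424]
```

```bash
python3 -m creep '[[[-5,-0.9,0.2,0,0,-0.07,1],[-10,-1.8,0.4,0,0,-0.14,1],[-15,-2.7,0.6,0,0,-0.2,1],[-20,-3.6,0.8,0,0,-0.26,1],[-25,-4.5,1,0,0,-0.33,1]]]'; python3 plan.py 498.5 -47.5 140 20.4
```

```text
t: 8.35
position: [0.5347, 0.0988, 0.1735]
ee_rot: [1.907, 2.493, 0.01]
force: [1.4, 0.1, -0.1]
gripper_width: 0.998
t8.3 pos [534.7  98.8 173.5] jaw 15.2 tilt 0.40 F [ 1.4  0.1 -0.1] w 86.8 j [-0.58  0.18  0.35  1.77 -0.07  1.2   0.06]
dist 15.4 cm turn 5.2 ROW [-13.18, -7.34, 3.27] [0.007, -0.002, -0.091]
```

```bash
python3 -m creep '[[[-4,-2.2,0.5,0.007,-0.002,-0.03,1],[-8,-4.4,1.5,0.007,-0.002,-0.06,1],[-11.5,-6.4,2.5,0.007,-0.002,-0.09,1],[-13.2,-7.3,3.3,0.007,-0.002,-0.09,1],[-13.2,-7.3,3.3,0.007,-0.002,-0.09,1]]]'; python3 plan.py 498.5 -47.5 58 20.4
```

```text
t: 8.85
position: [0.4973, -0.0509, 0.1384]
ee_rot: [-1.8, -2.573, 0.003]
force: [-0.4, 0.4, -0.9]
gripper_width: 1.001
t8.8 pos [497.3 -50.9 138.4] jaw 20.0 tilt 0.14 F [-0.4  0.4 -0.9] w 87.1 j [-0.41  0.12  0.45  1.91 -0.06  1.12  0.41]
dist 8.0 cm turn 0.4 ROW [0.27, 0.25, 8.04] [-0.003, 0.0, -0.006]
```

```bash
python3 -m creep '[[[0.3,0.25,2,0,0,-0.006,1],[0.3,0.25,4,0,0,-0.006,1],[0.3,0.25,6.5,0,0,-0.006,1],[0.3,0.25,7.9,0,0,-0.006,1],[0.3,0.25,7.9,0,0,-0.006,1]]]'; python3 plan.py 498.5 -47.5 58 20.4
```

```text
t: 9.35
position: [0.4972, -0.0462, 0.0575]
ee_rot: [-1.789, -2.577, 0.007]
force: [0.0, -0.0, 0.5]
gripper_width: 0.996
t9.3 pos [497.2 -46.2  57.5] jaw 20.5 tilt 0.35 F [ 0.  -0.   0.5] w 86.7 j [-0.39  0.24  0.43  1.99 -0.12  0.95  0.46]
dist 0.2 cm turn 0.4 ROW [-0.17, 0.08, -0.05] [-0.006, -0.001, 0.001]
```

```bash
python3 -m creep '[[[-0.15,0.1,0,-0.003,0,0,0.8],[-0.15,0.1,0,-0.003,0,0,0.5],[-0.15,0.1,0,-0.003,0,0,0.3],[-0.15,0.1,0,-0.003,0,0,0],[-0.15,0.1,0,-0.003,0,0,-1]]]' 35;  python3 -m creep '[[[0,0,0,0,0,0,-1],[0,0,0,0,0,0,-1],[0,0,-1,0,0,0,-1],[0,0,-2.5,0,0,0,-1],[0,0,-5,0,0,0,-1]]]' 35; python3 plan.py 386 -349 120 -0.5
```

```text
t: 9.85
position: [0.4991, -0.0471, 0.058]
ee_rot: [-1.791, -2.579, 0.002]
force: [-0.4, 0.5, 2.5]
gripper_width: 0.658
t: 10.35
position: [0.498, -0.0473, 0.1078]
ee_rot: [-1.79, -2.577, 0.005]
force: [0.8, 0.4, -2.7]
gripper_width: 0.662
t10.3 pos [498.  -47.3 107.8] jaw 20.4 tilt 0.29 F [ 0.8  0.4 -2.7] w 57.6 j [-0.4   0.16  0.45  1.94 -0.08  1.06  0.43]
dist 32.2 cm turn 20.9 ROW [-24.36, -21.04, -1.15] [-0.005, -0.0, 0.366]
```

```bash
python3 - <<'E'
from h import *
for n in("side",):
    c=imaging.camera(n); x,y=((190,110) if n=="side" else (200,110))
    cv2.imwrite(f"pics/{n}6z.png",cv2.resize(c["img"][y:y+130,x:x+160],None,fx=4,fy=4,interpolation=cv2.INTER_CUBIC))
E
```

```text
(no output)
```

View pics/side6z.png

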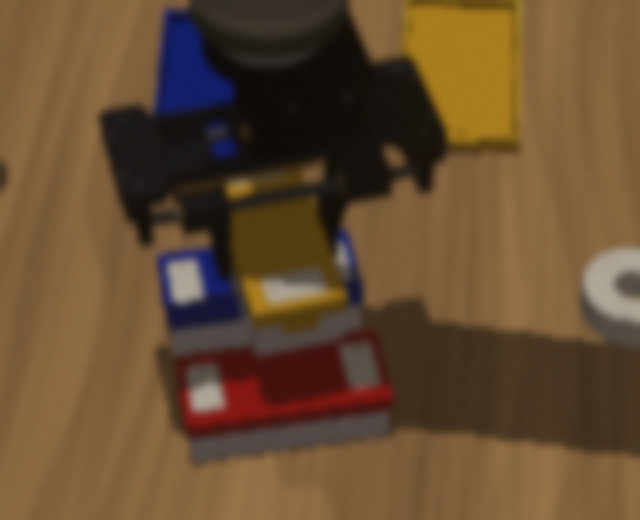

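Yellow is gripped and level above the two bottom boxes.

```bash
python3 -m creep '[[[-2,-1.7,-1.5,0,0,0.04,-1],[-5.5,-4.7,-2.5,0,0,0.1,-1],[-9,-7.8,-2.5,0,0,0.16,-1],[-12.5,-10.8,-2,0,0,0.22,-1],[-16,-13.8,-1.5,0,0,0.28,-1]]]'; python3 plan.py 386 -349 100 -0.5
```

```text
t: 10.9
position: [0.4263, -0.2472, 0.1278]
ee_rot: [2.137, 2.301, 0.003]
force: [1.3, -0.6, -3.3]
gripper_width: 0.664
t10.9 pos [ 426.3 -247.2  127.8] jaw 4.2 tilt 0.15 F [ 1.3 -0.6 -3.3] w 57.8 j [-0.17  0.12  0.65  1.95 -0.08  1.09  0.59]
dist 11.3 cm turn 4.7 ROW [-9.86, -4.77, 2.76] [0.003, -0.0, 0.083]
```

```bash
python3 -m creep '[[[-3.5,-1.7,0.5,0,0,0.03,-1],[-7,-3.4,1.2,0,0,0.06,-1],[-9.3,-4.5,2.2,0,0,0.083,-1],[-9.9,-4.8,2.8,0,0,0.083,-1],[-9.9,-4.8,4,0,0,0.083,-1]]]'; python3 plan.py 386 -349 48 -0.5
```

```text
t: 11.4
position: [0.3856, -0.3504, 0.0877]
ee_rot: [2.232, 2.208, 0.004]
force: [0.6, -0.7, -2.9]
gripper_width: 0.668
t11.4 pos [ 385.6 -350.4   87.7] jaw -0.6 tilt 0.20 F [ 0.6 -0.7 -2.9] w 58.1 j [ 0.02  0.27  0.72  1.93 -0.21  1.02  0.82]
dist 4.0 cm turn 0.2 ROW [0.14, 0.02, 3.97] [0.003, 0.0, -0.002]
```

```bash
python3 -m creep '[[[0.1,0,1.5,0.002,0,0,-1],[0.1,0,3,0.002,0,0,-1],[0.1,0,4,0.002,0,0,-1],[0.1,0,4.2,0.002,0,0,-1]]]'; python3 plan.py 386 -349 26 -0.5;  python3 - <<'E'
from h import *
for n in("side","top"):
    c=imaging.camera(n); x,y=((230,70) if n=="side" else (320,170))
    cv2.imwrite(f"pics/{n}7z.png",cv2.resize(c["img"][y:y+130,x:x+160],None,fx=4,fy=4,interpolation=cv2.INTER_CUBIC))
E
```

```text
t: 11.8
position: [0.3854, -0.3483, 0.0441]
ee_rot: [-2.231, -2.21, -0.0]
force: [-0.2, 0.1, -3.4]
gripper_width: 0.664
t11.8 pos [ 385.4 -348.3   44.1] jaw -0.5 tilt 0.07 F [-0.2  0.1 -3.4] w 57.8 j [ 0.05  0.34  0.69  1.96 -0.27  0.94  0.86]
dist 1.8 cm turn 0.1 ROW [-0.07, 0.06, 1.81] [-0.001, -0.001, -0.001]
```

View pics/side7z.png

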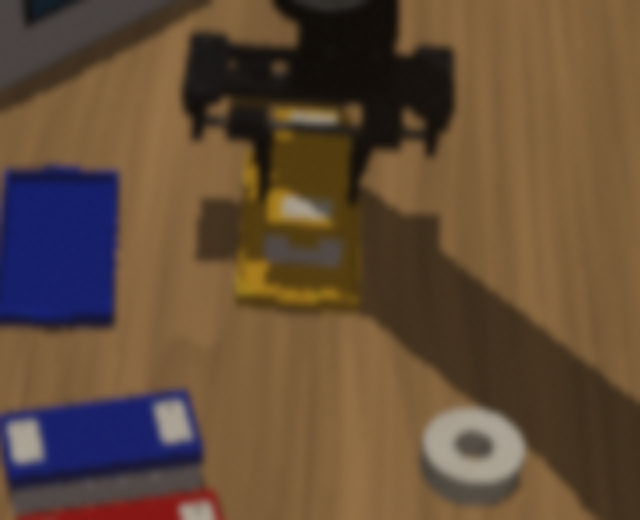

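View pics/top7z.png

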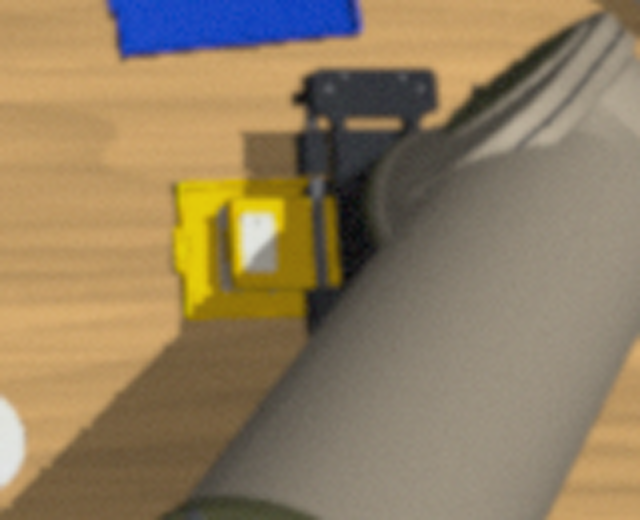

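Yellow is centred over its tray and parallel to it in both views.

```bash
python3 -m creep '[[[-0.1,0.05,0.8,0,0,0,-1],[-0.1,0.05,1.4,0,0,0,-1],[-0.1,0.05,1.8,0,0,0,-1],[-0.1,0.05,2.1,0,0,0,-1],[-0.1,0.05,2.25,0,0,0,-1]]]'; python3 -m creep '[[[0,0,0.05,0,0,0,-1],[0,0,0.1,0,0,0,-1],[0,0,0.1,0,0,0,-1]]]';python3 plan.py 386 -349 20 -0.5
```

```text
t: 12.4
position: [0.3861, -0.3501, 0.0225]
ee_rot: [2.233, 2.21, 0.001]
force: [-1.0, -0.0, -1.9]
gripper_width: 0.661
t: 12.7
position: [0.3862, -0.3501, 0.0216]
ee_rot: [2.233, 2.21, 0.001]
force: [0.6, 0.3, -2.5]
gripper_width: 0.663
t12.7 pos [ 386.2 -350.1   21.6] jaw -0.6 tilt 0.03 F [ 0.6  0.3 -2.5] w 57.7 j [ 0.07  0.38  0.68  1.97 -0.3   0.89  0.89]
dist 0.2 cm turn 0.1 ROW [0.11, -0.02, 0.16] [0.001, -0.0, -0.002]
```

```bash
python3 -m creep '[[[0,0,0.05,0,0,0,-1],[0,0,0.1,0,0,0,-1],[0,0,0.15,0,0,0,-1],[0,0,0.2,0,0,0,-1],[0,0,0.2,0,0,0,-1]]]';python3 plan.py 386 -349 20 -0.5
```

```text
t: 13.2
position: [0.3863, -0.3502, 0.02]
ee_rot: [2.233, 2.21, 0.001]
force: [-2.1, 1.6, 5.0]
gripper_width: 0.668
t13.2 pos [ 386.3 -350.2   20. ] jaw -0.6 tilt 0.05 F [-2.1  1.6  5. ] w 58.2 j [ 0.07  0.38  0.67  1.97 -0.3   0.89  0.89]
dist 0.1 cm turn 0.1 ROW [0.12, -0.03, 0.0] [0.001, -0.0, -0.002]
```

```bash
python3 -m creep '[[[0,0,0,0,0,0,-0.1],[0,0,0,0,0,0,0.3],[0,0,0,0,0,0,0.7],[0,0,0,0,0,0,0.7],[0,0,0,0,0,0,0.7]]]';  python3 -m creep '[[[0,0,-2,0,0,0,0.7],[0,0,-5,0,0,0,0.7],[0,0,-8,0,0,0,0.7],[0,0,-11,0,0,0,0.7],[0,0,-12,0,0,0,0.7]]]';  python3 - <<'E'
from h import *
for n in("side","top"):
    c=imaging.camera(n); cv2.imwrite(f"pics/{n}8.png",c["img"])
    for col,z in(("yellow",.046),("red",.042),("blue",.042),("green",.046)):
        m=mask(c["img"],col)
        cs,_=cv2.findContours(m,0,cv2.CHAIN_APPROX_NONE)
        for k in cs:
            x,y,w,h=cv2.boundingRect(k)
            if cv2.contourArea(k)>120 and x<440 and y>120: print(n,col,(x,y,w,h),rect(c,k,z))
E
python3 plan.py 511 -93 140 -74
```

```text
t: 13.7
position: [0.3864, -0.3503, 0.0201]
ee_rot: [2.232, 2.209, 0.001]
force: [-0.5, -0.9, -0.6]
gripper_width: 0.818
t: 14.2
position: [0.3873, -0.3513, 0.143]
ee_rot: [2.23, 2.206, 0.004]
force: [0.4, -0.2, -0.6]
gripper_width: 0.852
side yellow (0, 365, 51, 19) [887.5 457.   99.   33.1   6.3]
side red (369, 309, 36, 62) [197.  309.  121.8  64.3  81.9]
side red (270, 297, 51, 86) [377.7 327.3 173.   89.6  88.2]
side red (0, 296, 54, 78) [955.2 380.8 160.8 119.1 -83.8]
side red (108, 246, 32, 27) [780.9 184.4  90.8  30.3 -27.1]
side red (234, 192, 54, 28) [487.   -2.7 132.8  68.6  16.2]
side red (133, 174, 36, 28) [780.6 -33.7  88.5  84.9  89.1]
side blue (128, 198, 33, 15) [782.   28.3  78.1  40.8   0.8]
side blue (231, 169, 49, 22) [512.6 -88.6 128.3  62.5  16.2]
side green (160, 299, 62, 85) [585.8 353.9 167.3  86.9  86.2]
top yellow (363, 214, 53, 37) [ 381.7 -319.1  136.2   91.   -89.3]
top red (128, 295, 49, 32) [191.  289.1 120.9  64.   81.9]
top red (115, 220, 66, 36) [374.  309.4 172.   89.2  88.3]
top red (251, 169, 34, 52) [485.4  -4.  134.1  58.6  15.8]
top blue (0, 262, 44, 61) [242.5 625.3 151.4 109.8   6.6]
top blue (283, 160, 34, 51) [510.1 -90.6 130.9  57.2  16.2]
top blue (347, 147, 63, 37) [ 563.1 -302.9  168.8   88.   -85.1]
top green (111, 143, 63, 35) [582.8 332.6 168.8  88.2  86. ]
t14.3 pos [ 387.1 -350.7  141.3] jaw -0.6 tilt 0.22 F [-0.7 -0.4 -0.3] w 73.8 j [-0.02  0.19  0.75  1.87 -0.15  1.13  0.77]
dist 28.6 cm turn 73.4 ROW [25.9, 12.13, 0.15] [0.004, -0.002, 1.281]
```

View pics/side8.png

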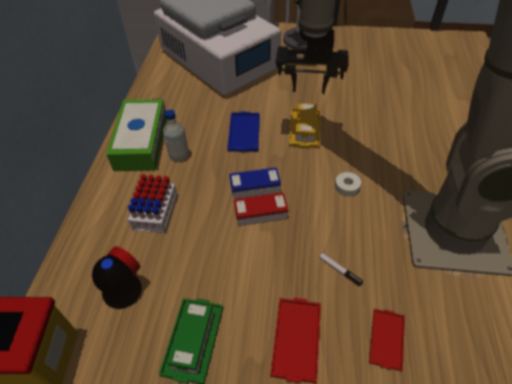

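View pics/top8.png

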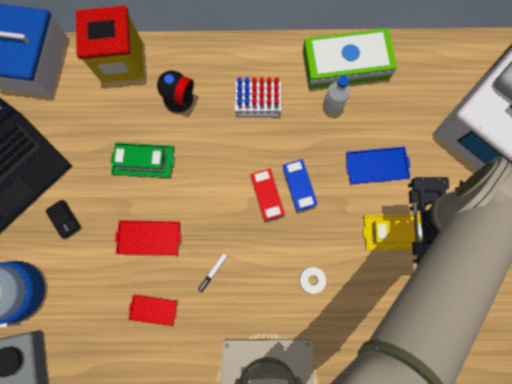

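Both bottom boxes are exposed and unmoved, with blue at (510.5, -90.6) and yaw 16.2°. Green and yellow lie in their trays. I'll approach blue at an opening of about 74 mm so the inner finger clears the gap.

```bash
python3 -m creep '[[[4,1.9,0,0,0,0.14,0.7],[8,3.8,0,0,0,0.29,0.7],[12,5.7,0,0,0,0.44,0.7],[16,7.6,0,0,0,0.58,0.7],[20,9.5,0,0,0,0.73,0.7]]]'; python3 plan.py 510.5 -90.6 120 -73.8
```

```text
t: 14.8
position: [0.4794, -0.1597, 0.14]
ee_rot: [2.818, 1.385, 0.002]
force: [0.8, -1.3, 0.1]
gripper_width: 0.849
t14.8 pos [ 479.4 -159.7  140. ] jaw -37.7 tilt 0.12 F [ 0.8 -1.3  0.1] w 73.8 j [-0.38  0.14  0.66  1.91 -0.1   1.12 -0.34]
dist 7.8 cm turn 36.1 ROW [7.37, -1.77, 2.0] [0.002, -0.001, 0.631]
```

```bash
python3 -m creep '[[[2,-0.5,0.4,0,0,0.15,0.7],[4,-1,0.8,0,0,0.29,0.7],[6,-1.5,1.4,0,0,0.43,0.7],[7.2,-1.8,2,0,0,0.56,0.7],[7.4,-1.8,2,0,0,0.63,0.7]]]'; python3 plan.py 510.5 -90.6 60 -73.8
```

```text
t: 15.3
position: [0.5097, -0.088, 0.1175]
ee_rot: [3.11, 0.44, -0.003]
force: [-1.1, -0.5, 0.5]
gripper_width: 0.85
t15.3 pos [509.7 -88.  117.5] jaw -73.9 tilt 0.09 F [-1.1 -0.5  0.5] w 73.9 j [-0.52  0.21  0.67  1.9  -0.14  1.08 -1.08]
dist 5.8 cm turn 0.1 ROW [0.02, 0.27, 5.75] [0.0, 0.002, -0.002]
```

```bash
python3 -m creep '[[[0,0.25,1.5,0,0,0,0.7],[0,0.25,3.5,0,0,0,0.7],[0,0.25,5,0,0,0,0.7],[0,0.25,5.7,0,0,0,0.7],[0,0.25,5.7,0,0,0,0.7]]]'; python3 plan.py 510.5 -90.6 16 -73.8; python3 - <<'E'
from h import *
for n in("side",):
    c=imaging.camera(n); x,y=((190,110) if n=="side" else (200,110))
    cv2.imwrite(f"pics/{n}9z.png",cv2.resize(c["img"][y:y+130,x:x+160],None,fx=4,fy=4,interpolation=cv2.INTER_CUBIC))
E
```

```text
t: 15.8
position: [0.509, -0.0905, 0.0589]
ee_rot: [3.11, 0.44, -0.007]
force: [0.5, 0.4, -0.5]
gripper_width: 0.85
t15.8 pos [509.  -90.5  58.9] jaw -73.9 tilt 0.27 F [ 0.5  0.4 -0.5] w 74.0 j [-0.48  0.3   0.65  1.95 -0.22  0.97 -1.02]
dist 4.3 cm turn 0.3 ROW [0.16, 0.05, 4.29] [-0.0, 0.005, -0.002]
```

View pics/side9z.png

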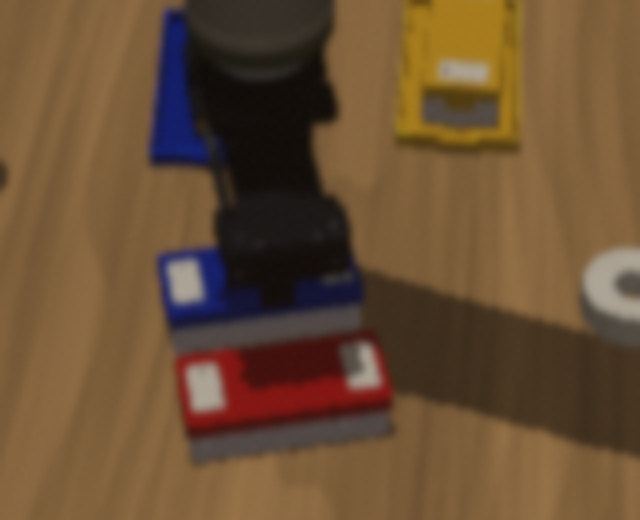

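```bash
python3 -m creep '[[[0.1,0.05,1,0,0.004,0,0.7],[0.15,0.05,2.5,0,0.004,0,0.7],[0.15,0.05,3.7,0,0.004,0,0.7],[0.15,0.05,4.2,0,0.004,0,0.7],[0.15,0.05,4.2,0,0.004,0,0.7]]]'; python3 plan.py 510.5 -90.6 16 -73.8
```

```text
t: 16.35
position: [0.5105, -0.0908, 0.0168]
ee_rot: [-3.111, -0.44, 0.002]
force: [-0.8, -0.8, -0.5]
gripper_width: 0.854
t16.4 pos [510.5 -90.8  16.8] jaw -73.9 tilt 0.06 F [-0.8 -0.8 -0.5] w 74.3 j [-0.45  0.37  0.62  1.98 -0.28  0.88 -0.97]
dist 0.1 cm turn 0.1 ROW [0.01, -0.01, 0.08] [-0.0, 0.001, -0.002]
```

```bash
python3 -m creep '[[[0,0,0.05,0,0,0,0.5],[0,0,0.05,0,0,0,0.3],[0,0,0.05,0,0,0,0],[0,0,0.05,0,0,0,-1],[0,0,0.05,0,0,0,-1]]]' 35; python3 -m creep '[[[0,0,0,0,0,0,-1],[0,0,-1,0,0,0,-1],[0,0,-2.5,0,0,0,-1],[0,0,-5,0,0,0,-1],[0,0,-7.5,0,0,0,-1]]]'; python3 plan.py 571.5 -312 90 4.8; python3 - <<'E'
from h import *
for n in("side",):
    c=imaging.camera(n); x,y=((190,110) if n=="side" else (200,110))
    cv2.imwrite(f"pics/{n}10z.png",cv2.resize(c["img"][y:y+130,x:x+160],None,fx=4,fy=4,interpolation=cv2.INTER_CUBIC))
E
```

```text
t: 16.85
position: [0.5108, -0.0909, 0.0167]
ee_rot: [3.111, 0.439, -0.001]
force: [0.2, -0.9, 3.0]
gripper_width: 0.663
t: 17.35
position: [0.5107, -0.091, 0.0935]
ee_rot: [3.111, 0.439, -0.0]
force: [1.0, 0.1, -1.6]
gripper_width: 0.665
t17.4 pos [510.7 -91.   93.5] jaw -73.9 tilt 0.02 F [ 1.   0.1 -1.6] w 57.8 j [-0.5   0.25  0.67  1.92 -0.18  1.03 -1.05]
dist 22.9 cm turn 78.7 ROW [-0.27, 22.92, 0.35] [-0.0, 0.0, -1.374]
```

View pics/side10z.png

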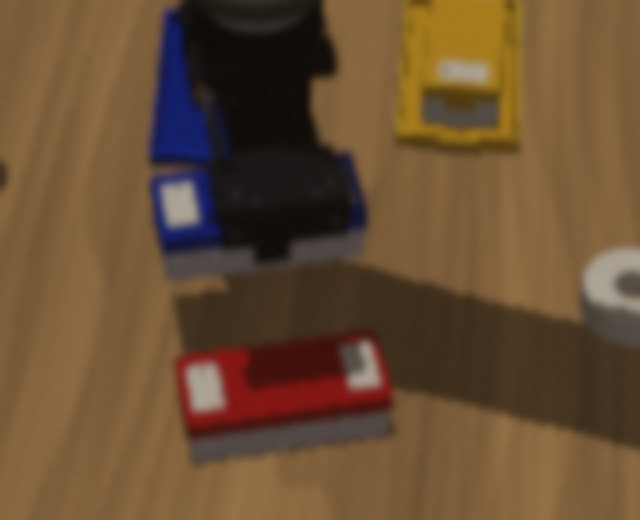

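Blue is lifted and level. I'll carry it to the blue tray.

```bash
python3 -m creep '[[[0,1.5,-0.5,0,0,-0.1,-1],[0,4,-1,0,0,-0.25,-1],[0,6.5,-1,0,0,-0.4,-1],[0,9,-1,0,0,-0.54,-1],[-0.1,11.5,-1,0,0,-0.69,-1]]]'; python3 plan.py 571.5 -312 90 4.8
```

```text
t: 17.9
position: [0.5442, -0.2033, 0.1088]
ee_rot: [2.772, 1.471, 0.009]
force: [0.5, 0.5, -2.9]
gripper_width: 0.663
t17.9 pos [ 544.2 -203.3  108.8] jaw -34.1 tilt 0.36 F [ 0.5  0.5 -2.9] w 57.7 j [-0.21  0.36  0.6   1.75 -0.23  1.09 -0.14]
dist 11.4 cm turn 38.9 ROW [-7.48, 8.34, 1.9] [0.006, -0.002, -0.679]
```

```bash
python3 -m creep '[[[-1.8,2,0.3,0.006,-0.002,-0.15,-1],[-3.6,4,0.7,0.006,-0.002,-0.3,-1],[-5.4,6,1.2,0.006,-0.002,-0.44,-1],[-7,7.8,1.7,0.006,-0.002,-0.58,-1],[-7.5,8.3,1.9,0.006,-0.002,-0.68,-1]]]'; python3 plan.py 571.5 -312 48 4.8
```

```text
t: 18.4
position: [0.5705, -0.3152, 0.0906]
ee_rot: [2.121, 2.316, -0.003]
force: [-1.0, -0.3, -1.3]
gripper_width: 0.664
t18.4 pos [ 570.5 -315.2   90.6] jaw 5.0 tilt 0.14 F [-1.  -0.3 -1.3] w 57.7 j [ 0.09  0.52  0.47  1.56 -0.25  1.12  0.7 ]
dist 4.3 cm turn 0.3 ROW [0.32, 0.13, 4.26] [-0.0, 0.002, 0.004]
```

```bash
python3 -m creep '[[[0.3,0.1,1.5,0,0,0.004,-1],[0.3,0.1,3,0,0,0.004,-1],[0.3,0.1,4.2,0,0,0.004,-1],[0.3,0.1,4.5,0,0,0.004,-1],[0.3,0.1,4.5,0,0,0.004,-1]]]'; python3 plan.py 571.5 -312 20 4.8;  python3 - <<'E'
from h import *
for n in("side","top"):
    c=imaging.camera(n); x,y=((180,70) if n=="side" else (320,110))
    cv2.imwrite(f"pics/{n}11z.png",cv2.resize(c["img"][y:y+130,x:x+160],None,fx=4,fy=4,interpolation=cv2.INTER_CUBIC))
E
```

```text
t: 18.9
position: [0.5709, -0.3113, 0.0448]
ee_rot: [2.126, 2.312, -0.004]
force: [-0.1, -0.2, -1.0]
gripper_width: 0.664
t18.9 pos [ 570.9 -311.3   44.8] jaw 4.8 tilt 0.14 F [-0.1 -0.2 -1. ] w 57.8 j [ 0.09  0.57  0.45  1.59 -0.27  1.05  0.7 ]
dist 2.5 cm turn 0.1 ROW [-0.07, 0.06, 2.48] [-0.002, 0.002, -0.0]
```

View pics/side11z.png

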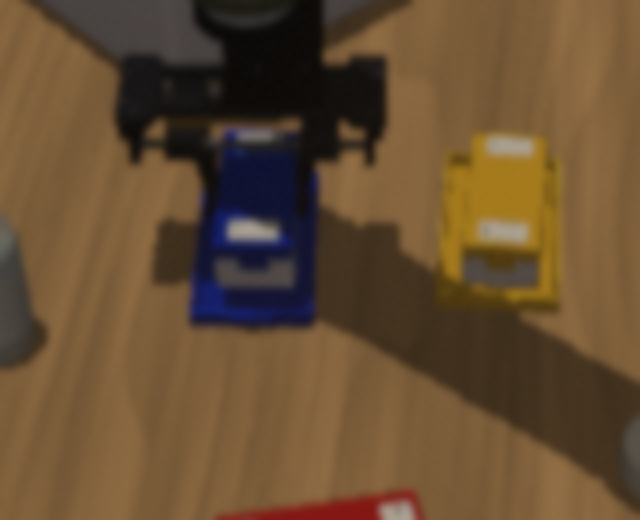

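View pics/top11z.png

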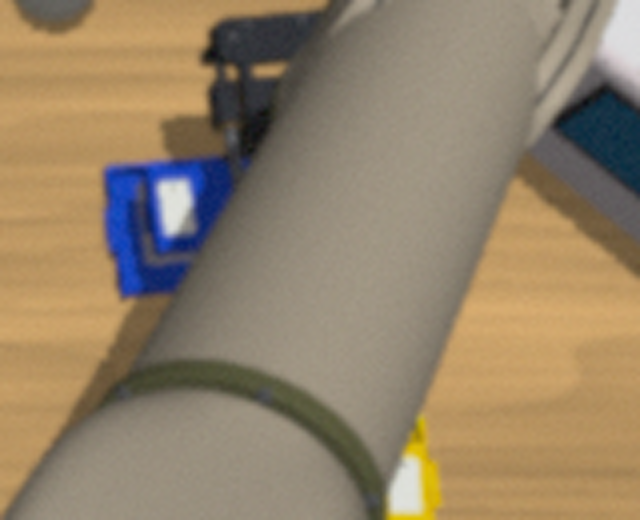

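Blue is aligned over its tray in both views. I'll lower it.

```bash
python3 -m creep '[[[-0.05,0.05,0.8,0,0,0,-1],[-0.05,0.05,1.5,0,0,0,-1],[-0.05,0.05,1.9,0,0,0,-1],[-0.05,0.05,2.15,0,0,0,-1],[-0.05,0.05,2.3,0,0,0,-1]]]'; python3 -m creep '[[[0,0,0.05,0,0,0,-1],[0,0,0.1,0,0,0,-1],[0,0,0.15,0,0,0,-1],[0,0,0.15,0,0,0,-1]]]';python3 plan.py 571.5 -312 20 4.8
```

```text
t: 19.5
position: [0.5719, -0.3126, 0.0227]
ee_rot: [2.126, 2.311, -0.003]
force: [0.6, 1.1, -0.9]
gripper_width: 0.664
t: 19.9
position: [0.572, -0.3125, 0.0212]
ee_rot: [2.126, 2.311, -0.003]
force: [-0.4, 0.4, -2.5]
gripper_width: 0.664
t19.9 pos [ 572.  -312.5   21.2] jaw 4.8 tilt 0.15 F [-0.4  0.4 -2.5] w 57.8 j [ 0.1   0.6   0.44  1.6  -0.28  1.    0.71]
dist 0.1 cm turn 0.2 ROW [0.06, -0.04, 0.12] [-0.0, 0.003, -0.0]
```

```bash
python3 -m creep '[[[0,0,0.05,0,0,0,-1],[0,0,0.1,0,0,0,-1],[0,0,0.1,0,0,0,-1]]]';python3 -m creep '[[[0,0,0.03,0,0,0,-1],[0,0,0.06,0,0,0,-1],[0,0,0.06,0,0,0,-1]]]';python3 plan.py 571.5 -312 20 4.8
```

```text
t: 20.2
position: [0.572, -0.3126, 0.0207]
ee_rot: [2.126, 2.311, -0.003]
force: [-1.6, 0.7, 4.4]
gripper_width: 0.661
t: 20.5
position: [0.5721, -0.3127, 0.0207]
ee_rot: [2.125, 2.311, -0.002]
force: [-3.3, 2.1, 8.0]
gripper_width: 0.664
t20.5 pos [ 572.1 -312.7   20.7] jaw 4.8 tilt 0.14 F [-3.3  2.1  8. ] w 57.8 j [ 0.1   0.6   0.44  1.6  -0.29  1.    0.71]
dist 0.1 cm turn 0.1 ROW [0.07, -0.05, 0.07] [0.0, 0.002, -0.0]
```

Seated. I'll release and go for red at (485.5, -4), jaw yaw -74°.

```bash
python3 -m creep '[[[0,0,0,0,0,0,-0.1],[0,0,0,0,0,0,0.3],[0,0,0,0,0,0,0.7],[0,0,0,0,0,0,0.7],[0,0,0,0,0,0,0.7]]]';  python3 -m creep '[[[0,0,-2,0,0,0,0.7],[0,0,-5,0,0,0,0.7],[0,0,-8,0,0,0,0.7],[0,0,-11,0,0,0,0.7],[0,0,-12,0,0,0,0.7]]]'; python3 plan.py 485.5 -4 130 -74
```

```text
t: 21.0
position: [0.5721, -0.3127, 0.0206]
ee_rot: [2.125, 2.311, -0.002]
force: [-0.6, -1.2, 0.9]
gripper_width: 0.823
t: 21.5
position: [0.5733, -0.3133, 0.144]
ee_rot: [2.123, 2.307, 0.0]
force: [-0.4, 0.1, -0.1]
gripper_width: 0.85
t21.5 pos [ 573.3 -313.3  144. ] jaw 4.8 tilt 0.38 F [-0.4  0.1 -0.1] w 74.0 j [ 0.07  0.47  0.49  1.51 -0.23  1.21  0.67]
dist 32.2 cm turn 78.8 ROW [31.56, -6.19, 1.22] [0.007, 0.001, 1.375]
```

```bash
python3 -m creep '[[[4.5,-0.9,0,0.007,0,0.15,1],[9,-1.8,0.2,0.007,0,0.3,1],[13.5,-2.7,0.4,0.007,0,0.44,1],[18,-3.5,0.6,0.007,0,0.59,1],[22,-4.3,0.8,0.007,0,0.73,1]]]'; python3 plan.py 485.5 -4 130 -74
```

```text
t: 22.0
position: [0.513, -0.1004, 0.1344]
ee_rot: [2.798, 1.427, -0.005]
force: [1.7, -0.1, -1.4]
gripper_width: 0.998
t22.0 pos [ 513.  -100.4  134.4] jaw -36.0 tilt 0.18 F [ 1.7 -0.1 -1.4] w 86.9 j [-0.38  0.19  0.54  1.87 -0.1   1.12 -0.43]
dist 10.0 cm turn 38.0 ROW [6.19, -7.88, 0.42] [0.001, 0.003, 0.664]
```

```bash
python3 -m creep '[[[1.5,-2,0,0,0,0.15,1],[3,-4,0.1,0,0,0.3,1],[4.5,-6,0.2,0,0,0.44,1],[5.9,-7.5,0.4,0,0,0.58,1],[6.2,-7.9,0.4,0,0,0.664,1]]]'; python3 plan.py 485.5 -4 16 -74
```

```text
t: 22.5
position: [0.4845, -0.0012, 0.1293]
ee_rot: [3.11, 0.433, -0.006]
force: [0.5, 0.3, -0.1]
gripper_width: 0.995
t22.5 pos [484.5  -1.2 129.3] jaw -74.1 tilt 0.22 F [ 0.5  0.3 -0.1] w 86.6 j [-0.58  0.1   0.52  1.96 -0.05  1.1  -1.33]
dist 11.3 cm turn 0.3 ROW [0.06, 0.29, 11.33] [0.001, 0.004, -0.002]
```

```bash
python3 -m creep '[[[0.1,0.3,2,0,0.004,0,1],[0.1,0.3,4.5,0,0.004,0,1],[0.1,0.3,6.5,0,0.004,0,1],[0.1,0.3,7,0,0.004,0,1],[0.1,0.3,7,0,0.004,0,1]]]'; python3 plan.py 485.5 -4 16 -74;  python3 - <<'E'
from h import *
for n in("side",):
    c=imaging.camera(n); x,y=((190,110) if n=="side" else (200,110))
    cv2.imwrite(f"pics/{n}12z.png",cv2.resize(c["img"][y:y+130,x:x+160],None,fx=4,fy=4,interpolation=cv2.INTER_CUBIC))
E
```

```text
t: 23.0
position: [0.4855, -0.0041, 0.0587]
ee_rot: [3.111, 0.433, -0.002]
force: [0.5, 0.4, 0.7]
gripper_width: 1.003
t23.0 pos [485.5  -4.1  58.7] jaw -74.1 tilt 0.10 F [0.5 0.4 0.7] w 87.3 j [-0.56  0.21  0.52  2.03 -0.12  0.94 -1.27]
dist 4.3 cm turn 0.2 ROW [0.01, -0.02, 4.27] [0.001, 0.002, -0.003]
```

View pics/side12z.png

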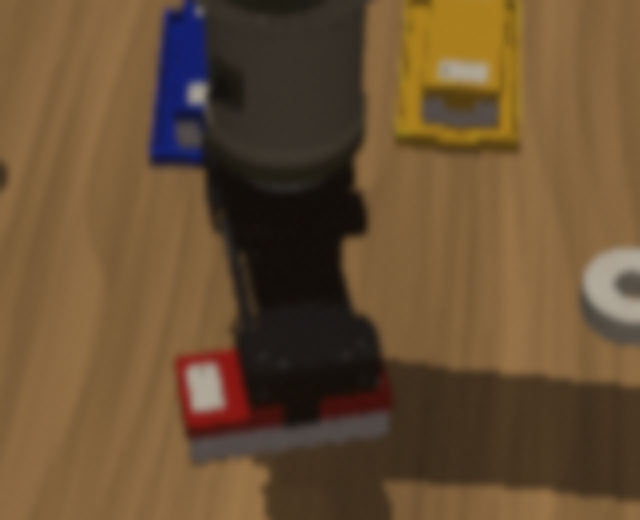

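The fingers straddle red near the middle of its length. I'll descend and grip.

```bash
python3 -m creep '[[[0,0,1,0,0,0,1],[0,0,2.5,0,0,0,1],[0,0,3.7,0,0,0,1],[0,0,4.25,0,0,0,1],[0,0,4.25,0,0,0,1]]]'; python3 plan.py 485.5 -4 16 -74; python3 -m creep '[[[0,0,0,0,0,0,0.6],[0,0,0,0,0,0,0.4],[0,0,0,0,0,0,0.2],[0,0,0,0,0,0,-1],[0,0,0,0,0,0,-1]]]' 35; python3 -m creep '[[[0,0,0,0,0,0,-1],[0,0,-1,0,0,0,-1],[0,0,-2.5,0,0,0,-1],[0,0,-5,0,0,0,-1],[0,0,-7.5,0,0,0,-1]]]'; python3 plan.py 376.5 317 90 -1.9
```

```text
t: 23.55
position: [0.4858, -0.0042, 0.0165]
ee_rot: [3.11, 0.433, -0.002]
force: [-0.2, -0.6, 0.0]
gripper_width: 1.004
t23.6 pos [485.8  -4.2  16.5] jaw -74.2 tilt 0.09 F [-0.2 -0.6  0. ] w 87.3 j [-0.53  0.28  0.5   2.05 -0.18  0.85 -1.23]
dist 0.1 cm turn 0.2 ROW [-0.02, -0.03, 0.05] [0.001, 0.001, -0.003]
t: 24.05
position: [0.486, -0.0043, 0.0167]
ee_rot: [3.11, 0.433, -0.001]
force: [-0.8, -1.4, 2.0]
gripper_width: 0.663
t: 24.55
position: [0.4855, -0.0044, 0.0928]
ee_rot: [3.11, 0.432, -0.002]
force: [1.0, -0.6, -2.6]
gripper_width: 0.665
t24.6 pos [485.5  -4.4  92.8] jaw -74.2 tilt 0.12 F [ 1.  -0.6 -2.6] w 57.8 j [-0.57  0.15  0.53  2.   -0.09  1.02 -1.3 ]
dist 33.9 cm turn 72.3 ROW [-1.72, -33.9, 0.24] [-0.0, 0.002, -1.261]
```

```bash
python3 -m creep '[[[-0.1,-2,-0.5,0,0,-0.1,-1],[-0.3,-5.5,-1,0,0,-0.24,-1],[-0.5,-9,-1,0,0,-0.38,-1],[-0.7,-13,-1,0,0,-0.52,-1],[-0.9,-17,-1,0,0,-0.66,-1]]]'; python3 plan.py 376.5 317 90 -1.9
```

```text
t: 25.05
position: [0.4298, 0.1578, 0.1033]
ee_rot: [2.799, 1.424, -0.002]
force: [-0.4, 1.2, -2.0]
gripper_width: 0.663
t25.1 pos [429.8 157.8 103.3] jaw -36.1 tilt 0.10 F [-0.4  1.2 -2. ] w 57.7 j [-0.77  0.07  0.33  2.04 -0.02  1.03 -1.06]
dist 16.8 cm turn 34.2 ROW [9.74, -13.68, 1.31] [-0.0, 0.002, -0.596]
```

```bash
python3 -m creep '[[[2.4,-3.4,0.2,0,0,-0.15,-1],[4.8,-6.8,0.4,0,0,-0.3,-1],[7.2,-10.2,0.7,0,0,-0.44,-1],[9.2,-13,1.1,0,0,-0.57,-1],[9.7,-13.7,1.3,0,0,-0.596,-1]]]'; python3 plan.py 376.5 317 46 -1.9
```

```text
t: 25.55
position: [0.3739, 0.3205, 0.0903]
ee_rot: [-2.248, -2.194, 0.002]
force: [0.6, -0.4, -1.5]
gripper_width: 0.656
t25.6 pos [373.9 320.5  90.3] jaw -1.4 tilt 0.08 F [ 0.6 -0.4 -1.5] w 57.1 j [-0.93  0.16  0.14  1.97 -0.03  1.01 -0.8 ]
dist 4.5 cm turn 0.5 ROW [-0.35, 0.27, 4.43] [-0.001, 0.001, 0.009]
```

```bash
python3 -m creep '[[[-0.3,0.2,1.5,0,0,0.009,-1],[-0.3,0.2,3,0,0,0.009,-1],[-0.3,0.2,4.2,0,0,0.009,-1],[-0.3,0.2,4.5,0,0,0.009,-1],[-0.3,0.2,4.5,0,0,0.009,-1]]]'; python3 plan.py 376.5 317 20 -1.9;  python3 - <<'E'
from h import *
for n in("side","top"):
    c=imaging.camera(n); x,y=((230,254) if n=="side" else (70,160))
    cv2.imwrite(f"pics/{n}13z.png",cv2.resize(c["img"][y:y+130,x:x+160],None,fx=4,fy=4,interpolation=cv2.INTER_CUBIC))
E
```

```text
t: 26.05
position: [0.3759, 0.317, 0.0452]
ee_rot: [-2.259, -2.184, 0.003]
force: [-0.9, -0.2, -1.5]
gripper_width: 0.665
t26.1 pos [375.9 317.   45.2] jaw -1.9 tilt 0.12 F [-0.9 -0.2 -1.5] w 57.8 j [-0.93  0.23  0.14  2.   -0.04  0.92 -0.79]
dist 2.5 cm turn 0.1 ROW [0.01, 0.07, 2.52] [-0.002, 0.001, -0.001]
```

View pics/side13z.png

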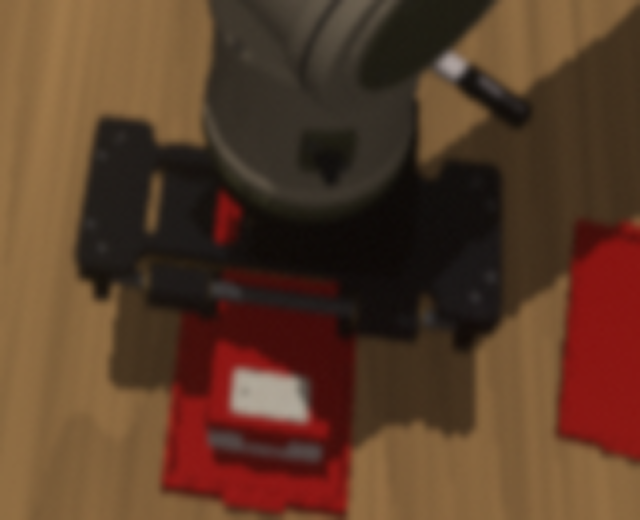

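View pics/top13z.png

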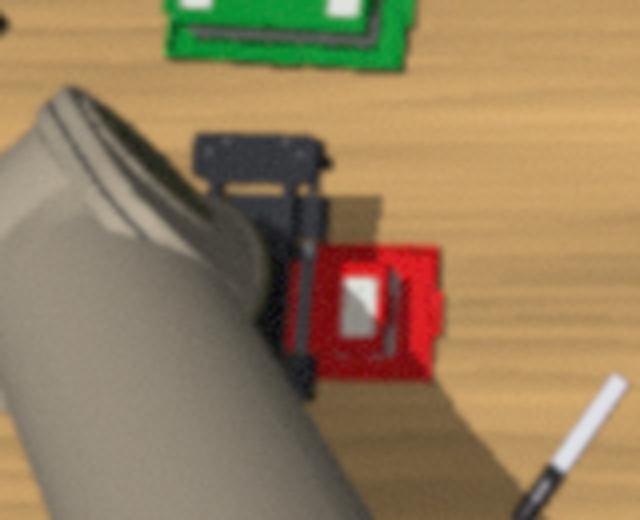

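Red is centred over the large red tray and parallel to it. I'll lower it.

```bash
python3 -m creep '[[[0,0.05,0.8,0,0,0,-1],[0,0.05,1.5,0,0,0,-1],[0,0.05,1.9,0,0,0,-1],[0,0.05,2.15,0,0,0,-1],[0,0.05,2.3,0,0,0,-1]]]'; python3 -m creep '[[[0,0,0.05,0,0,0,-1],[0,0,0.1,0,0,0,-1],[0,0,0.15,0,0,0,-1],[0,0,0.15,0,0,0,-1]]]';python3 plan.py 376.5 317 20 -1.9
```

```text
t: 26.65
position: [0.3766, 0.3174, 0.0226]
ee_rot: [-2.258, -2.184, 0.002]
force: [0.3, -0.9, -2.3]
gripper_width: 0.667
t: 27.05
position: [0.3766, 0.3174, 0.0211]
ee_rot: [-2.258, -2.184, 0.001]
force: [-0.1, -0.0, -2.4]
gripper_width: 0.662
t27.1 pos [376.6 317.4  21.1] jaw -1.9 tilt 0.05 F [-0.1 -0.  -2.4] w 57.6 j [-0.92  0.27  0.14  2.02 -0.05  0.86 -0.79]
dist 0.1 cm turn 0.1 ROW [-0.04, -0.01, 0.11] [-0.001, 0.0, -0.0]
```

```bash
python3 -m creep '[[[0,0,0.05,0,0,0,-1],[0,0,0.1,0,0,0,-1],[0,0,0.1,0,0,0,-1]]]';python3 plan.py 376.5 317 20 -1.9
```

```text
t: 27.35
position: [0.3767, 0.3175, 0.0208]
ee_rot: [-2.258, -2.184, 0.001]
force: [-2.7, -2.8, 5.5]
gripper_width: 0.669
t27.4 pos [376.7 317.5  20.8] jaw -1.9 tilt 0.05 F [-2.7 -2.8  5.5] w 58.2 j [-0.92  0.27  0.14  2.02 -0.05  0.86 -0.78]
dist 0.1 cm turn 0.0 ROW [-0.06, -0.02, 0.08] [-0.001, 0.0, -0.0]
```

```bash
python3 -m creep '[[[0,0,0,0,0,0,-0.1],[0,0,0,0,0,0,0.3],[0,0,0,0,0,0,0.7],[0,0,0,0,0,0,0.7],[0,0,0,0,0,0,0.7]]]';  python3 -m creep '[[[0,0,-2,0,0,0,0.7],[0,0,-5,0,0,0,0.7],[0,0,-9,0,0,0,0.7],[0,0,-13,0,0,0,0.7],[0,0,-17,0,0,0,0.7]]]'; python3 plan.py 480 0 220 -36
```

```text
t: 27.85
position: [0.3768, 0.3177, 0.0208]
ee_rot: [-2.258, -2.184, 0.001]
force: [0.3, -0.5, -0.4]
gripper_width: 0.822
t: 28.35
position: [0.3768, 0.3175, 0.1926]
ee_rot: [-2.258, -2.183, 0.0]
force: [0.9, 0.7, 0.3]
gripper_width: 0.851
t28.4 pos [376.8 317.5 192.6] jaw -1.9 tilt 0.03 F [0.9 0.7 0.3] w 74.0 j [-0.94  0.06  0.15  1.85 -0.01  1.23 -0.82]
dist 33.5 cm turn 34.1 ROW [-31.38, 11.38, -2.75] [-0.0, -0.0, 0.595]
```

Move to the middle so all the trays are in view.

```bash
python3 -m creep '[[[-4,1.5,-1,0,0,0,0.7],[-9,3.3,-2,0,0,0,0.7],[-14,5.1,-3,0,0,0,0.7],[-19,7,-3,0,0,0,0.7],[-24,8.7,-3,0,0,0,0.7]]]';  python3 -m creep '[[[-4,1,0,0,0,0,0.7],[-5,1.5,0,0,0,0,0.7],[-5,1.5,0,0,0,0,0.7]]]'; python3 - <<'E'
from h import *
for n in("side","top"):
    c=imaging.camera(n); cv2.imwrite(f"pics/{n}14.png",cv2.resize(c["img"],None,fx=1.5,fy=1.5))
E
```

```text
t: 28.85
position: [0.4521, 0.0864, 0.2232]
ee_rot: [-2.258, -2.184, -0.003]
force: [1.2, 0.4, 0.2]
gripper_width: 0.852
t: 29.15
position: [0.4657, 0.0345, 0.2232]
ee_rot: [-2.262, -2.18, -0.003]
force: [-0.4, 0.8, 0.5]
gripper_width: 0.849
```

View pics/side14.png

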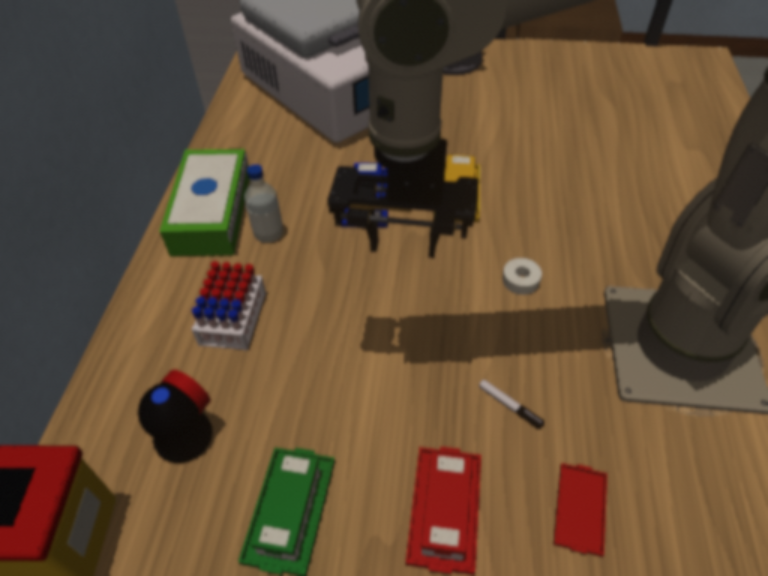

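View pics/top14.png

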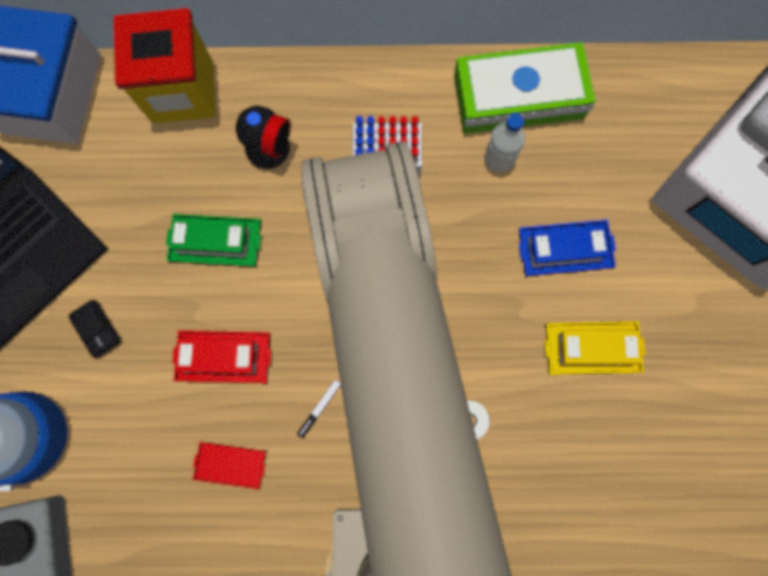

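All four boxes lie in their trays and the rack stands where it was. I'll do one numeric check before signing off, using each box's white fields backprojected at z = 46 mm, plus the rack's shift.

```bash
python3 - <<'E'
from h import *
T={'red':(376.5,317),'green':(593,342),'blue':(571.5,-312),'yellow':(386,-349)}
for n in("top","side"):
    c=imaging.camera(n)
    h=cv2.cvtColor(c["img"],cv2.COLOR_BGR2HSV); w=cv2.inRange(h,(0,0,110),(180,70,255))
    for k,(x,y) in T.items():
        u,v=proj(c,[[x/1000,y/1000,.046]])[0]
        nn,_,st,ce=cv2.connectedComponentsWithStats(w)
        P=[back(c,ce[i],.046)[0,:2]*1000 for i in range(1,nn) if 20<st[i,4]<200 and abs(ce[i]-[u,v]).max()<40]
        P=[p for p in P if abs(p[0]-x)<30 and abs(p[1]-y)<75]
        if len(P)==2: d=P[0]-P[1]; print(n,k,"off",(np.mean(P,0)-[x,y]).round(1),"yaw",round(np.degrees(np.arctan2(d[1],d[0]))%180,1),"sep",round(np.hypot(*d),1))
        else: print(n,k,len(P))
i=cv2.imread("pics/side0.png").astype(int)[165:240,120:185]; j=imaging.camera("side")["img"].astype(int)[165:240,120:185]
print("rack diff",abs(i-j).mean().round(2))
E
```

```text
top red off [-1.4  4.3] yaw 87.4 sep 100.0
top green off [0.3 3.2] yaw 85.8 sep 100.2
top blue off [-1.5  3.5] yaw 94.8 sep 99.7
top yellow off [-1.9 -2.1] yaw 89.7 sep 99.9
side red off [-1.   2.1] yaw 88.1 sep 100.2
side green 1
side blue 1
side yellow 1
rack diff 8.71
```

```bash
python3 - <<'E'
from h import *
i=cv2.cvtColor(cv2.imread("pics/side0.png")[165:240,120:185],6); j=cv2.cvtColor(imaging.camera("side")["img"][165:240,120:185],6)
print(cv2.phaseCorrelate(np.float32(i),np.float32(j)), i.mean(), j.mean())
a=imaging.camera("side")["img"]
for col in("red","blue"):
  for k in cv2.findContours(mask(a,col),0,1)[0]:
    if cv2.contourArea(k)>200 and cv2.boundingRect(k)[0] in range(120,140): print(col,cv2.boundingRect(k))
E
```

```text
((0.011904795028073067, 0.46678183050504884), 1.0107539812723796) 74.30933333333333 83.26297435897436
red (133, 174, 36, 28)
blue (128, 198, 33, 16)
```

```bash
python3 -c "
from station import robot; print(robot.sign_off())"
```

```text
the job is handed in; nothing more can be done
None
```

I took the stack apart in the order green, yellow, blue, red. Each box was lowered until it touched the floor of its own colour's tray (the larger one for red), then released. I handed the job in at about 29.5 s on the robot's clock, with the gripper empty and clear of everything.

**Last checks:**
- **Placing:** in the top camera, all four boxes lie within about 4.5 mm of their tray centres and about 1° of the trays' long axes. The side camera could only measure red, which it put within 2.5 mm; on the other three it found only one of the two lid labels.
- **Setting down:** contact forces at the wrist were about 5 to 9 N.
- **Tube rack:** it was never touched, and the outlines of its caps are unchanged to within a pixel. A before-and-after image comparison disagreed slightly. It showed about half a pixel of shift (roughly 1 mm) together with a change in brightness, which I put down to the arm's shadow and lighting.

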